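# Hold the bag clip open around the recipe card

## Robot

A 6-joint arm with a two-finger parallel gripper is mounted at the origin on the work surface. World frame = base frame: x ahead of the robot, y to its left, z up, the work surface at z = 0. Lengths are in m, angles in rad, forces in N, time in s.
With the tool pointing down it reaches from about 0.275 to 0.775 m from the base axis. Payload 14.6 kg.
Tool frame: the origin (TCP) lies midway between the tips of the shut fingers; the grasp point (between the pads) lies 19 mm behind it (r.grip_point_offset is the distance from the TCP to the grasp point, in m); z points along the fingers, y is the line along which they close (so a half turn about z gives the same grasp; the last joint's range is limited). The gripper opens to 85 mm and grips with 20 to 120 N. Pads are 22 mm wide; open, the fingers measure 114 mm over their backs; the gripper's body (76 mm by 85 mm) begins 54 mm behind the grasp point. The pads swing forward as they close: fully open they stand 13 mm farther back than shut.
Start: joints at [-1.261, 0.263, -0.048, 1.259, 0, 1.415], TCP at [0.235, -0.469, 0.231] pointing down, gripper open.
Joint ranges: [-2.65, 2.65], [-0.89, 1.7], [-1.18, 1.37], [-2.13, 2.11], [-1.35, 1.29], [-3.14, 3.14]. Speed limits (rad/s): [1.89, 1.89, 2.57, 2.79, 3.14, 3.14].

## Interface

Orientations are given as [roll, pitch, yaw] about the fixed x, y, z axes, in that order (R = Rz(yaw) Ry(pitch) Rx(roll)).
In Python, from cell import r gives the robot as it stands. Calls block until the motion is done:
- r.move_to(position, orientation): joint-space move of the TCP to a pose.
- r.movel(position, velocity=0.15, frame=None, guard=None): straight line of the TCP; frame=None keeps the orientation; velocity is the mean speed in m/s. With guard (N) it stops when the force on the tool has changed by that much, and returns True; else False.
- r.move_joints(angles): joint-space move.
- r.gripper_to(opening, strength=None): finger opening in m; strength is the grip in N (None keeps the last); returns when the fingers have stopped.
- r.sleep(seconds).
- r.inverse_kinematics(position, orientation): joint angles nearest the present ones, or None.
- r.observe(): the state.
- r.snapshot(name): name is "scene" or "top" or "wrist"; returns the picture (384x512x3 uint8, red, green, blue); there is no depth.
- r.camera_model(name): a dict with "fx", "fy", "cx", "cy" (pixels), "R" (3x3) and "t" (3): a world point X has camera coordinates R X + t; the wrist camera has in their place "T_tool_cam" (4x4, takes a point from camera to tool coordinates, whose origin is the TCP and whose axes are the flange's). Camera axes: x right, y down, z forward; pixel columns grow to the right and rows downward; lengths in m; the calibration is good to about 2 mm. A picture is of the moment at which its call begins: read the wrist's pose just before it. camera_model takes no time and is no camera call.
A pose or a line that the arm cannot do raises r.Unreachable and nothing moves.
- r.hand_in(): hands the job in; it is judged then, once.
The state is a dict: "clock": time; "qpos": joint angles; "joint_velocities": joint speeds; "joint_torque": joint torques, N m; "tool_pos": TCP position; "tool_rot": TCP orientation; "wrist_force": force on the tool from outside, world axes, zero at the start; "moment": the same for the moment, N m; "opening": finger opening in m; "grip_force": force on a finger pad.
Only numpy, scipy, OpenCV 4.12 (cv2) and the standard library are available. Lean on these libraries where they do the work, as an engineer would, in place of code of your own. Each camera call takes 0.05 s, during which the arm holds its last target. There are 200 camera calls.

## Task

The red spring clip is parked on the rim of the clear card box. Squeeze its handles so that it lets go of the rim, lift it off, and bring it down over the middle of the top edge of the recipe card in the wooden stand, so that I can slip a second card in beside it. Finish still holding the clip there, upright and squeezed wide open, with the card's edge well between its jaws but nothing of the clip touching the card; do not drop the clip, shift the box or the stand, or disturb anything else on the counter.

Things in the scene. Friction and masses are not known exactly. Their poses are not given: they have to be found in the camera images.
- clip_grip (a point): Red plastic spring clip, 52 g, 80 mm tall, jaws 50 mm wide, biting the front rim of the clear box, jaws down, two handles up in a V. Point midway between the handles, half-way up, 66 mm above the jaw tips. x: across the jaws, the way the handles are squeezed; y along the rim; z up; a half turn about z looks the same. Handles 32 mm wide, 52 mm over their upper ends, which reach 13 mm above this point.
- clip_lever_a (a joint): Opening angle of the lever on the clip's +x side: 0 while its jaw rests on the 4 mm rim, 0.30 rad fully open at a stop. Squeezing the upper ends of the handles takes 6 N at first, 11 N fully open; then they stand parallel, 26 mm over their outer faces, reach 18 mm above clip_grip and may be gripped at 20 to 30 N.
- clip_lever_b (a joint): Opening angle of the lever on the -x side, always the same as clip_lever_a. Fully open, the jaws gape 22 to 26 mm in the clear with their tips about 64 mm below clip_grip; the underside of the coil, 34 mm below clip_grip, is the deepest that a card's edge can go in. While fingers that keep still squeeze it, the handle ends keep their height and the rest of the clip (clip_grip too) sinks about 6 mm.
- box_rim (a point): Middle of the top edge of the front wall of the clear acrylic card box (146 mm along y, 90 mm deep along x, 85 mm high, walls 4 mm, loose, about 0.75 kg). x towards the back of the box, y along the rim, z up. White cards fill the back half, below the rim but for small tabs. The clip bites the top 12 mm of this wall, up to 25 mm either side of this point.
- card_edge (a point): Middle of the top edge of the stiff white recipe card (127 mm long, 76 mm high, 3 mm thick, orange strip along its top) upright in a wooden block (110 by 50 mm, 28 mm high); one loose piece of about 0.3 kg, the edge 96 mm above the counter. x square to the card's face, y along the edge, z up.
- cardbox: The clear card box described under box_rim; origin under its centre on the counter, axes as there.
- cardstand: Wooden stand with the recipe card; origin under its centre on the counter, axes as for card_edge.
- clip: The clip's coil and pin; origin in the middle of the pin, 28 mm below clip_grip, same axes.
- eggcup: White ceramic egg cup, 49 mm across, 64 mm high, standing on its foot in front of and between box and stand; origin under its centre. Leave alone.
- scoop: Aluminium scoop, 205 mm long along its x (handle towards -x), 66 mm wide, 40 mm high, lying to the far left; origin on the counter 17 mm ahead of the scoop's back wall. Leave alone.
- jar_opener: Wooden jar opener, flat, 250 mm long along its x, 90 mm wide, 18 mm thick, lying to the far right; origin on the counter where handle and head meet. Leave alone.
- mug: Blue mug, 82 mm across, 95 mm high, at the back right; origin under its centre. Leave alone.
- jar: Glass jar with a wooden cap, 84 mm across, 130 mm high, at the back left; origin under its centre. Leave alone.
- caddy: Charcoal plastic caddy with a push-release button in its lid, 170 mm by 136 mm, 162 mm high (button housing a little higher), fixed at the back in the middle; origin under its centre. Leave alone.
Mind the look-alikes: they are no part of the job. Leave any purple look-alike of the clip alone.

How it is judged:
On the way, in this order (a step that is already met when the one before it is completed fails the run):
1. the clip is squeezed open while it still stands around the rim of the box (value of joint each of clip_lever_a, clip_lever_b above 0.22 rad and z of clip_grip in the frame of box_rim below 0.062 m and x of clip_grip in the frame of box_rim between -0.015 and 0.015 m), for 0.1 s.
2. the clip is lifted clear of the rim (z of clip_grip in the frame of box_rim above 0.075 m and contact force between clip and cardbox below 0.05 N and contact force between the fingers and clip above 1 N), for 0.1 s.
At the end, for the whole second after the job is handed in: Fingers grip the clip (over 2 N), levers open over 0.22 rad, upright within 0.2, square to the card within 0.25, within 30 mm of its middle; the edge 34 to 57 mm below clip_grip, within 10.5 mm of the middle plane; clip touching neither card nor box, under 0.02 m/s; stand upright (value of joint each of clip_lever_a, clip_lever_b above 0.22 rad and z of card_edge in the frame of clip_grip between -0.057 and -0.034 m and x of card_edge in the frame of clip_grip between -0.0105 and 0.0105 m and y of clip_grip in the frame of card_edge between -0.03 and 0.03 m and angle between the x axis of clip_grip and the x axis of card_edge, either way round below 0.25 rad and angle between clip_grip's own z axis and vertical below 0.2 rad and contact force between clip and cardstand below 0.05 N and contact force between clip and cardbox below 0.05 N and contact force between the fingers and clip above 2 N and linear speed of clip below 0.02 m/s and height (world z) of clip above 0.09 m and angle between cardstand's own z axis and vertical below 0.1 rad); the arm keeps its last pose, push and grip.
It fails at once if the card box is shifted or lifted by more than 15 mm (distance of cardbox from where it was at the start of the episode above 0.015 m).
It fails at once if the card stand is shifted by more than 12 mm (distance of cardstand from where it was at the start of the episode above 0.012 m).
It fails at once if the clip is dropped (height (world z) of clip below 0.06 m).
It fails at once if the egg cup, scoop, jar opener, mug or jar is shifted by more than 15 mm or tipped (distance of any of eggcup, scoop, jar_opener, mug, jar from where it was at the start of the episode above 0.015 m or angle between any of eggcup, scoop, jar_opener, mug, jar's own z axis and vertical above 0.3 rad).
It fails at once if the caddy is bumped or pressed with more than 3 N (contact force between any of the arm, the fingers and caddy above 3 N).
It also fails if it takes over 40 s, if anything falls off the work surface, if the arm or the gripper's body presses on something with over 40 N, if the wrist force passes 120 N, or if a joint passes its speed limit or range.

## Working session

There is one attempt and no reset: what is moved stays moved. The work goes in short steps, each a Python script; the robot and the scene stay as the last script left them, time stands still between calls to the robot, and variables do not carry over. Pictures are saved under pics/ and viewed, at most 10 in all, crops included, and the job is handed in when it is done.

```bash
mkdir -p pics
python3 - <<'E'
from cell import r
import cv2,numpy as np
for n in("scene","top"):
    cv2.imwrite(f"pics/{n}0.png",r.snapshot(n)[:,:,::-1]); m=r.camera_model(n)
    print(n,m["fx"],m["cx"],m["cy"],np.round(m["R"],3).tolist(),np.round(-np.array(m["R"]).T@m["t"],3))
print(r.camera_model("wrist")); o=r.observe();print(o["tool_pos"],o["tool_rot"],o["clock"],r.grip_point_offset)
E
```

```text
scene 378.9137904333766 257.68170158233585 191.98594702804937 [[0.412, 0.911, -0.005], [0.748, -0.341, -0.57], [-0.521, 0.231, -0.822]] [ 1.244 -0.292  1.11 ]
top 351.68923082504324 257.0599602642998 190.19403922333825 [[-0.008, -1.0, 0.012], [-0.996, 0.007, -0.093], [0.093, -0.012, -0.996]] [ 0.491 -0.002  0.996]
{'fx': 272.4970645070608, 'fy': 272.4970645070608, 'cx': 256.5024017754517, 'cy': 191.85284030861635, 'T_tool_cam': array([[ 1.33775969e-03, -9.48254821e-01, -3.17507487e-01,
         8.12846896e-02],
       [ 9.99998378e-01,  8.85626781e-04,  1.56833357e-03,
         1.19435154e-03],
       [-1.20598674e-03, -3.17509070e-01,  9.48254468e-01,
        -1.43210299e-01],
       [ 0.00000000e+00,  0.00000000e+00,  0.00000000e+00,
         1.00000000e+00]])}
[ 0.23524397 -0.46908161  0.2308657 ] [-3.14062851e+00 -1.59456330e-04  4.64751269e-01] 0.1 0.0187
```

View pics/scene0.png

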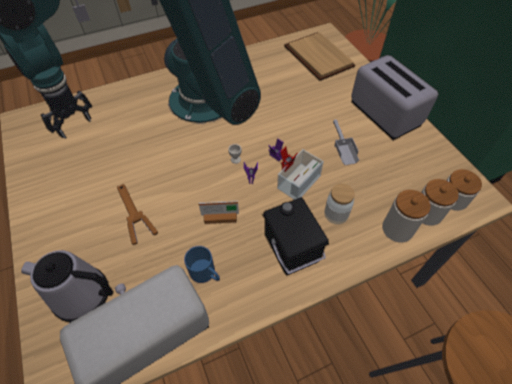

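View pics/top0.png

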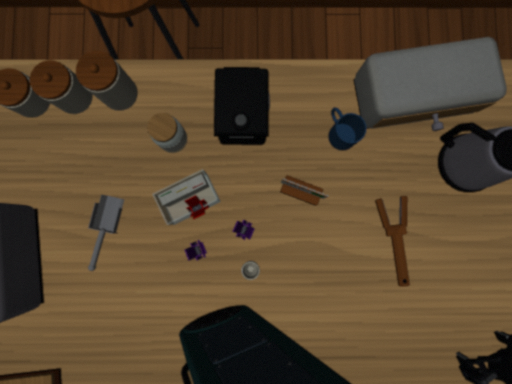

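The scene view shows the red clip at (287,160) on the box's front rim and the card stand at (220,212). In the top view the clip is at (196,207), the box spans about (155..218,170..223), and the card runs (282,180)–(325,195). There are purple look-alikes at (196,250) and (243,230), and the egg cup is at (251,269).

```bash
cat > h.py <<'E'
from cell import r
import cv2,numpy as np
def cam(n,o=None):
    m=r.camera_model(n); K=np.array([[m["fx"],0,m["cx"]],[0,m["fy"],m["cy"]],[0,0,1]])
    if n!="wrist": R=np.array(m["R"]); return K,R.T,-R.T@np.array(m["t"])
    a,b,c=o["tool_rot"]; Rx=cv2.Rodrigues(np.array([a,0,0.]))[0];Ry=cv2.Rodrigues(np.array([0,b,0.]))[0];Rz=cv2.Rodrigues(np.array([0,0,c]))[0]
    R=Rz@Ry@Rx; T=m["T_tool_cam"]; return K,R@T[:3,:3],R@T[:3,3]+o["tool_pos"]
def plane(c,uv,z):
    K,R,p=c; d=R@np.linalg.inv(K)@np.array([uv[0],uv[1],1.]); return p+d*(z-p[2])/d[2]
def proj(c,X):
    K,R,p=c; q=K@R.T@(np.array(X)-p); return q[:2]/q[2]
def tri(c1,u1,c2,u2):
    A=[];b=[]
    for (K,R,p),u in((c1,u1),(c2,u2)):
        d=R@np.linalg.inv(K)@np.array([u[0],u[1],1.]); d/=np.linalg.norm(d); M=np.eye(3)-np.outer(d,d); A.append(M);b.append(M@p)
    return np.linalg.lstsq(np.vstack(A),np.hstack(b),rcond=None)[0]
def mask(img,kind):
    H=cv2.cvtColor(img,cv2.COLOR_RGB2HSV); h,s,v=cv2.split(H)
    m=((h<6)|(h>172))&(s>150)&(v>60)
    return m.astype(np.uint8)
def big(m):
    n,l,st,ce=cv2.connectedComponentsWithStats(m); i=1+np.argmax(st[1:,4]); return (l==i).astype(np.uint8),st[i],ce[i]
E
python3 - <<'E'
from h import *
top=cam("top");im=r.snapshot("top");m,st,ce=big(mask(im,"red"));print(st,ce)
print("clip",plane(top,ce,.13))
for uv in((282,180),(325,195)):print("card",plane(top,uv,.096))
for uv in((168,223),(218,205)):print("rim",plane(top,uv,.085))
yaw=np.radians(-70);c=plane(top,ce,.13)
r.move_to([c[0],c[1]-.05,.27],[np.pi,0,yaw]); o=r.observe();im=r.snapshot("wrist");cv2.imwrite("pics/w1.png",im[:,:,::-1]);print(o["tool_pos"],o["tool_rot"],o["clock"],o["qpos"])
np.save("w1.npy",dict(o=o,im=im),allow_pickle=True)
E
```

```text
[188 205  16  14  54] [194.48148148 212.66666667]
clip [0.51704985 0.14165111 0.13      ]
card [ 0.60051175 -0.07717927  0.096     ]
card [ 0.56097232 -0.18730721  0.096     ]
rim [0.4923855  0.21679809 0.085     ]
rim [0.53776439 0.08854587 0.085     ]
[0.51710392 0.0913102  0.26997987] [ 3.14154148e+00 -6.25797195e-05 -1.22279644e+00] 2.9417 [ 1.95608629e-02  2.54961484e-01  4.48525826e-02  1.36071568e+00
 -7.57414381e-05 -1.89923535e+00]
```

View pics/w1.png

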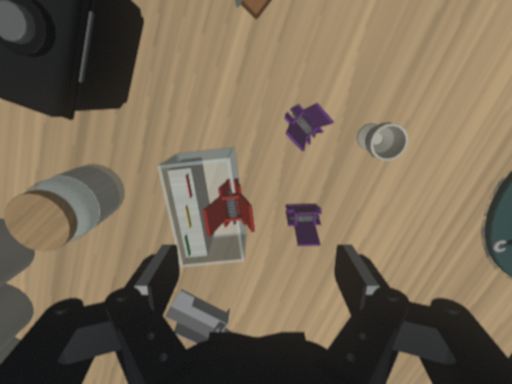

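Wrist view: the box's front rim runs from about (234,150) to (244,262). The red clip is on it around (231,210), with one handle end near (213,222) and the other near (246,215). I'll zoom in.

Run:
```python
from h import *
d=np.load("w1.npy",allow_pickle=True).item();c=cam("wrist",d["o"]);im=d["im"]
cv2.imwrite("pics/w1c.png",cv2.resize(im[140:275,150:270],None,fx=4.4,fy=4.4,interpolation=cv2.INTER_CUBIC)[:,:,::-1])
a=plane(c,(234,150),.085);b=plane(c,(244,262),.085);print(a,b,np.linalg.norm(a-b),np.arctan2(*(a-b)[[0,1]]))
```

```text
[0.55147577 0.07531794 0.085     ] [0.48889744 0.21842171 0.085     ] 0.15618814186612523 2.729355661662603
```

View pics/w1c.png

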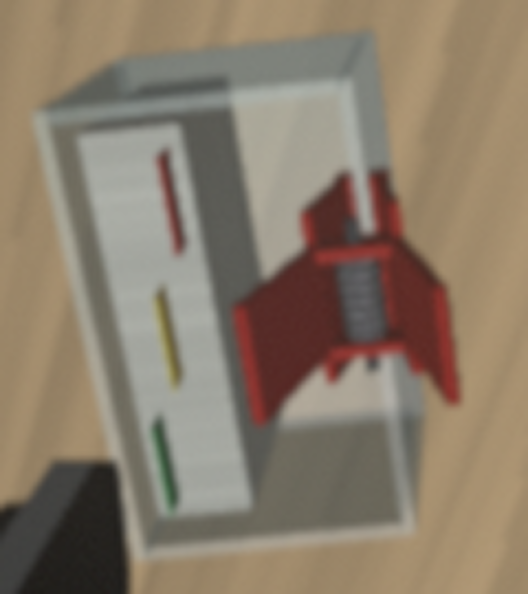

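Run:
```python
from h import *
d=np.load("w1.npy",allow_pickle=True).item();c=cam("wrist",d["o"])
P=lambda x,y,z:plane(c,(150+x/4.4,140+y/4.4),z)
f1,f2,b1,b2=[P(*q,.085) for q in((350,82),(408,527),(42,112),(145,550))]
n=np.linalg.norm
print(f1,f2,n(f1-f2),n(b1-b2),n(f1-b1),n(f2-b2)); ang=lambda v:np.degrees(np.arctan2(v[1],v[0]))
print("yaws",ang(f2-f1)-90,ang(b2-b1)-90,ang(b1-f1),ang(b2-f2)); mid=(f1+f2)/2;print("rimmid",mid)
h=[P(*q,.152) for q in((240,308),(258,422),(445,288),(459,402))]
L=(h[0]+h[1])/2;R=(h[2]+h[3])/2;print("handles",n(h[0]-h[1]),n(h[2]-h[3]),n(L-R),(L+R)/2,"yaw",ang(L-R),ang(h[1]-h[0])-90,ang(h[3]-h[2])-90)
C=(L+R)/2;t=(f2-f1)/n(f2-f1);e=C-mid;print("along",e[:2]@t[:2],"perp",e[0]*t[1]-e[1]*t[0])
```

```text
[0.55322448 0.08719543 0.085     ] [0.49172032 0.21566823 0.085     ] 0.1424360286051371 0.142608165908655 0.08673420528460456 0.08383888119501952
yaws 25.581973846947392 26.74540518958011 25.626293338775934 25.725371730623742
rimmid [0.5224724  0.15143183 0.085     ]
handles 0.029918299490738407 0.02964222721220452 0.048743158142803715 [0.53085292 0.13489043 0.152     ] yaw 26.127909317451888 24.94868896382812 26.200877047907937
along -0.01853853768690539 perp 0.0004163512662277626
```

Run:
```python
from h import *
r.move_to([.531,.135,.20],[np.pi,0,np.radians(-64.2)])
o=r.observe();im=r.snapshot("wrist");np.save("w2.npy",dict(o=o,im=im),allow_pickle=True)
c=cam("wrist",o);print(o["tool_pos"],o["clock"],proj(c,o["tool_pos"]),proj(c,[.531,.135,.152]),proj(c,[.531,.135,.139]))
cv2.imwrite("pics/w2c.png",cv2.resize(im[150:384,106:406],None,fx=2.5,fy=2.5,interpolation=cv2.INTER_CUBIC)[:,:,::-1])
```

```text
[0.53069078 0.13500884 0.1996483 ] 3.4167 [255.84978152 247.77084762] [255.50487324 215.59149632] [255.52841859 209.1562242 ]
```

View pics/w2c.png

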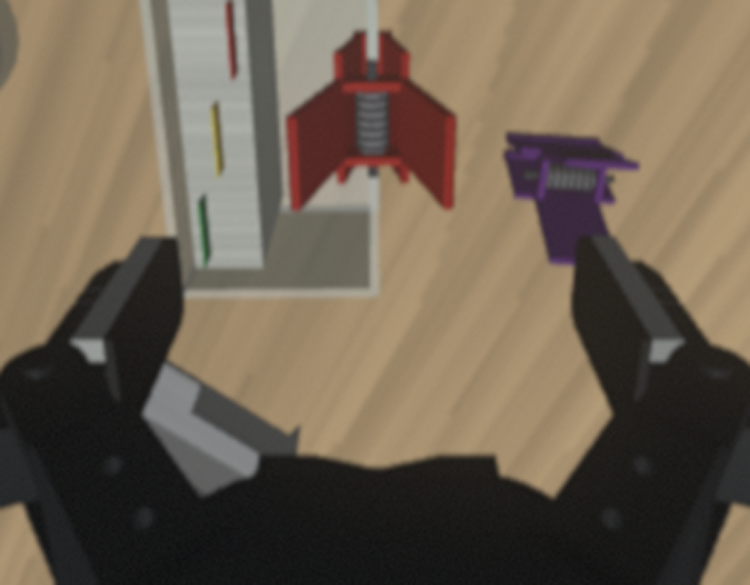

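The near view agrees with the estimate: the handle ends' middle is within about 1 px of where (0.531, 0.135, 0.152) projects, and the clip is square between the fingers. I'll descend and squeeze.

Run:
```python
from h import *
def s():
    o=r.observe();print(np.round(o["tool_pos"],4),o["opening"],o["grip_force"],np.round(o["wrist_force"],1),round(o["clock"],2));return o
r.movel([.531,.135,.128],velocity=.08);s()
r.gripper_to(.056,25);s()
r.gripper_to(.022,25);r.sleep(.3);o=s()
im=r.snapshot("wrist");np.save("w3.npy",dict(o=o,im=im),allow_pickle=True)
cv2.imwrite("pics/w3c.png",cv2.resize(im[150:384,106:406],None,fx=2.5,fy=2.5,interpolation=cv2.INTER_CUBIC)[:,:,::-1])
```

```text
[0.5313 0.135  0.1285] 0.08531892561005239 0.0 [ 0.1  0.5 -0.4] 4.52
[0.531  0.135  0.1281] 0.055870669689889664 0.0 [ 0.4 -0.9  0.2] 4.92
[0.531 0.135 0.128] 0.025051375459834404 30.222090482711792 [ 0.5 -0.1 -1.1] 5.6
```

View pics/w3c.png

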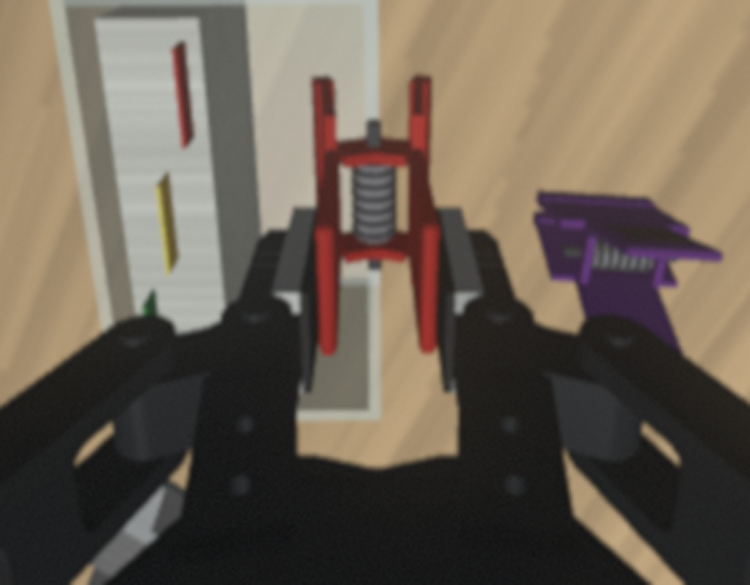

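The clip is squeezed fully open, its handles parallel at 25 mm and centred between the pads, with the jaws around the rim. Next I lift it and hover near the card.

Run:
```python
from h import *
def s():
    o=r.observe();print(np.round(o["tool_pos"],4),o["opening"],o["grip_force"],np.round(o["wrist_force"],1),round(o["clock"],2));return o
r.movel([.531,.135,.16],velocity=.06);s()
r.movel([.531,.135,.25],velocity=.15);r.sleep(.2);s()
top=cam("top");print("caddy corner",plane(top,(268,143),.0),plane(top,(268,135),.162))
r.move_to([.575,-.10,.26],[np.pi,0,np.radians(-109)]);r.sleep(.3);o=s()
im=r.snapshot("wrist");np.save("w4.npy",dict(o=o,im=im),allow_pickle=True);c=cam("wrist",o)
print(o["tool_rot"],proj(c,[.581,-.132,.096]),o["qpos"])
cv2.imwrite("pics/w4.png",cv2.resize(im,None,fx=1.5,fy=1.5,interpolation=cv2.INTER_CUBIC)[:,:,::-1])
```

```text
[0.531  0.135  0.1599] 0.024888920674004444 30.22480845451355 [0.  1.5 0.4] 6.33
[0.5306 0.135  0.2492] 0.02504180305504527 30.23211121559143 [ 0.4 -0.3 -0.1] 7.28
caddy corner [ 0.71977394 -0.04642604  0.        ] [ 0.70220061 -0.03932608  0.162     ]
[ 0.575  -0.0991  0.2601] 0.024517010556228125 30.24923264980316 [ 0.5  0.2 -0.8] 8.53
[-3.14143301e+00  7.89354765e-05 -1.90069743e+00] [242.78992931 150.75228494] [-3.10250958e-01  3.60417880e-01  1.73673957e-01  1.38389124e+00
  7.57833315e-05 -1.55114617e+00]
```

View pics/w4.png

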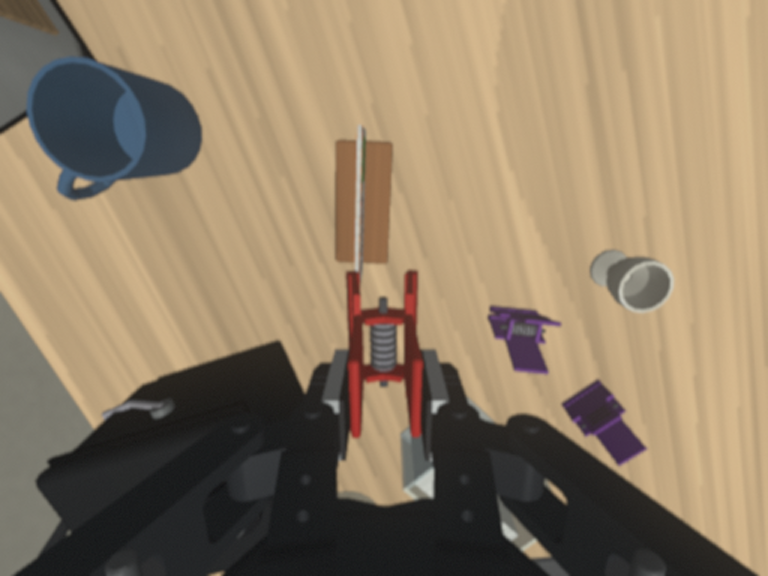

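Wrist view: the clip is held upright and wide open. The card edge runs from (361,126) to about (358,271) in the 1.5x picture, roughly 15 mm left of the clip plane.

Run:
```python
from h import *
d=np.load("w4.npy",allow_pickle=True).item();c=cam("wrist",d["o"])
a=plane(c,(361/1.5,127/1.5),.096);b=plane(c,(358.5/1.5,271/1.5),.096);v=b-a
print(a,b,np.linalg.norm(v),(a+b)/2,"normal yaw",np.degrees(np.arctan2(v[1],v[0]))-90)
top=cam("top"); print(proj(top,a),proj(top,b))
m=(a+b)/2; yaw=np.arctan2(v[1],v[0])-np.pi
r.move_to([m[0],m[1],.215],[np.pi,0,yaw]);r.sleep(.3);o=r.observe();print(o["tool_pos"],o["tool_rot"],o["clock"],o["grip_force"])
im=r.snapshot("wrist");np.save("w5.npy",dict(o=o,im=im,m=m),allow_pickle=True)
cv2.imwrite("pics/w5.png",cv2.resize(im[90:384,106:406],None,fx=2,fy=2,interpolation=cv2.INTER_CUBIC)[:,:,::-1])
c=cam("wrist",o);print(proj(c,a),proj(c,b),proj(c,m))
cv2.imwrite("pics/s5.png",cv2.resize(r.snapshot("scene")[150:270,160:310],None,fx=5,fy=5,interpolation=cv2.INTER_CUBIC)[:,:,::-1])
```

```text
[ 0.55957117 -0.19833986  0.096     ] [ 0.59709533 -0.10029473  0.096     ] 0.1049805195472999 [ 0.57833325 -0.1493173   0.096     ] normal yaw -20.943015464668477
[329.29320682 195.51415679] [290.97594603 181.25995814]
[ 0.57864557 -0.14880426  0.21574958] [-3.14036700e+00  5.05651164e-05 -1.93541220e+00] 9.2583 30.250275135040283
[257.688064   133.78480195] [257.33315786 233.35994396] [257.4999308  186.56886962]
```

View pics/w5.png

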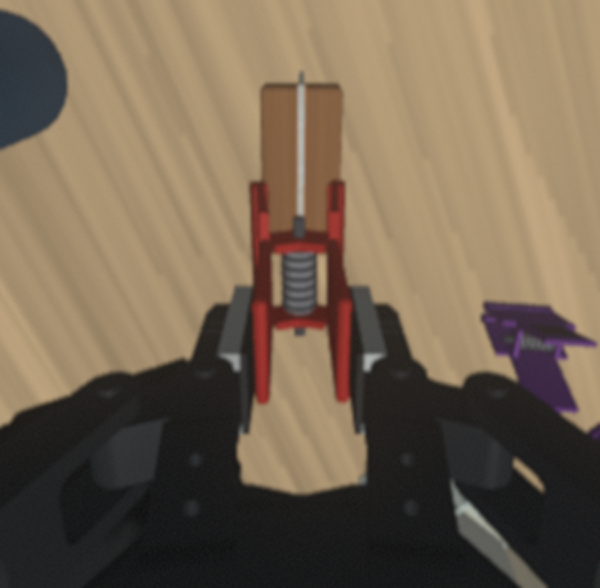

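The clip is centred on the card plane: the card is at u≈300 and the jaws span 257–343 in the crop. The near card end was hidden earlier, so I'll take the middle from the far end (301,78).

Run:
```python
from h import *
d=np.load("w5.npy",allow_pickle=True).item();c=cam("wrist",d["o"])
a=plane(c,(106+301/2,90+77/2),.096);b=plane(c,(106+299.5/2,90+214/2),.096);v=(b-a)/np.linalg.norm(b-a)
m=a+.0635*v; yaw=np.arctan2(v[1],v[0])-np.pi;print(a,b,m,yaw)
top=cam("top");print(proj(top,m))
yaw=d["o"]["tool_rot"][2]
m1=a+.0635*np.array([-np.cos(yaw),-np.sin(yaw),0]);print(m1)
r.movel([m[0],m[1],.19],velocity=.1);r.sleep(.2)
hit=r.movel([m[0],m[1],.138],velocity=.05,guard=4);r.sleep(.4)
o=r.observe();print(hit,o["tool_pos"],o["wrist_force"],o["opening"],o["grip_force"],o["clock"])
w=r.snapshot("wrist");s=r.snapshot("scene")
w=cv2.resize(w[100:300,156:356],None,fx=2.2,fy=2.2,interpolation=cv2.INTER_CUBIC);s=cv2.resize(s[170:250,170:300],None,fx=5.5,fy=5.5,interpolation=cv2.INTER_CUBIC)[:,:355]
cv2.imwrite("pics/f6.png",np.hstack([w,s[:440]])[:,:,::-1])
```

```text
[ 0.55888138 -0.20332966  0.096     ] [ 0.58396796 -0.13949882  0.096     ] [ 0.58210847 -0.14423015  0.096     ] -1.9452681078213496
[308.10778697 186.93242616]
[ 0.58152488 -0.1440041   0.096     ]
False [ 0.58213607 -0.14424388  0.13803196] [-0.07219984 -0.18401856 -0.23585352] 0.025133493217264817 30.249828100204468 11.5583
```

View pics/f6.png

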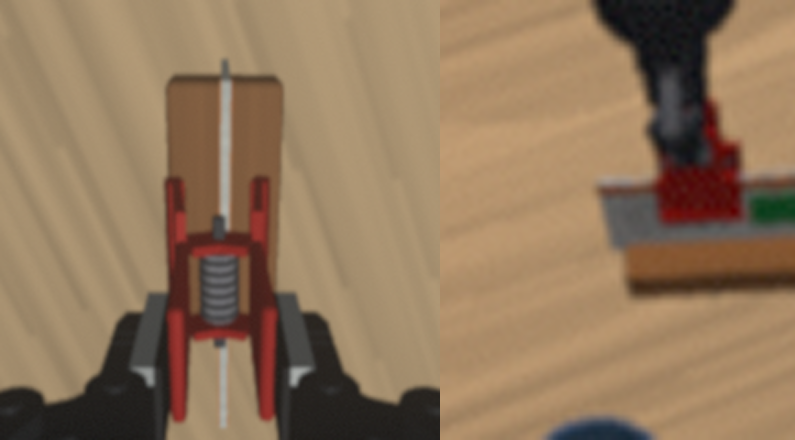

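The card is visible through the open jaws. It sits about 2 mm off centre towards tool +y, touches nothing, and in the scene view the clip is mid-card (jaws 660–740, card end 600). I'll make a small correction and hand in.

Run:
```python
from h import *
o=r.observe();y=o["tool_rot"][2];p=np.array(o["tool_pos"])+.002*np.array([np.sin(y),-np.cos(y),0])+[0,0,.002]
r.movel(p,velocity=.02);r.sleep(.8);o=r.observe();print(o["tool_pos"],o["wrist_force"],o["grip_force"],o["opening"],o["clock"])
print(r.hand_in())
```

```text
[ 0.58026219 -0.14351529  0.14000789] [ 0.43938807 -0.21552635 -1.1629305 ] 30.249860286712646 0.024562564260249425 12.75
the job is handed in; nothing more can be done
None
```

I handed the job in with the arm still holding the clip, upright and squeezed wide open, over the middle of the card's top edge; the last picture, before a final 2 mm nudge, showed no contact with the card, and no verdict was returned.

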